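# Point out the tripped breaker and reset it

## Task

A row of four circuit breakers on the bench has had its trip test, and exactly one has tripped: its toggle stands upright, half-way between ON and OFF. Point at that toggle from just above with the fingertips, 2 to 3 cm away and without touching it, and hold still there for two seconds to show which it is; then reset it by pushing the toggle with the fingertips fully to OFF (away from the copper busbars) and from there fully to ON (towards the busbars). Leave the other three toggles (two are ON, one spare is OFF) and the tools lying about as they are, pick nothing up, and finish with the hand clear.

Things in the scene. Friction and masses are not known exactly. Their poses are not given: they have to be found in the camera images.
- breaker_a: dark grey moulded-case breaker 150 (x) x 90 mm (y), one of four alike in a row, 94 mm apart, in any order, fixed on the chassis. Origin: centre of its underside, 30 mm above the bench; x points to its ON end (copper busbars), z up. Heights above the origin: ends (beyond x = 50 mm) 60 mm, face 70, black-grey escutcheon in its middle (76 x 58 mm) 74; only the toggle stands above that
- breaker_b: dark grey moulded-case breaker 150 (x) x 90 mm (y), one of four alike in a row, 94 mm apart, in any order, fixed on the chassis. Origin: centre of its underside, 30 mm above the bench; x points to its ON end (copper busbars), z up. Heights above the origin: ends (beyond x = 50 mm) 60 mm, face 70, black-grey escutcheon in its middle (76 x 58 mm) 74; only the toggle stands above that
- breaker_c: dark grey moulded-case breaker 150 (x) x 90 mm (y), one of four alike in a row, 94 mm apart, in any order, fixed on the chassis. Origin: centre of its underside, 30 mm above the bench; x points to its ON end (copper busbars), z up. Heights above the origin: ends (beyond x = 50 mm) 60 mm, face 70, black-grey escutcheon in its middle (76 x 58 mm) 74; only the toggle stands above that
- breaker_d: dark grey moulded-case breaker 150 (x) x 90 mm (y), one of four alike in a row, 94 mm apart, in any order, fixed on the chassis. Origin: centre of its underside, 30 mm above the bench; x points to its ON end (copper busbars), z up. Heights above the origin: ends (beyond x = 50 mm) 60 mm, face 70, black-grey escutcheon in its middle (76 x 58 mm) 74; only the toggle stands above that
- toggle_a_top (a point): middle of the top edge of breaker_a's toggle, a pale grey paddle 24 mm wide (y) and 10 mm thick (x), which stands 30 mm out of the escutcheon when half-way; its pivot is 52 mm above the breaker's origin, and this top point is 52 mm from the pivot
- toggle_b_top (a point): middle of the top edge of breaker_b's toggle, a pale grey paddle 24 mm wide (y) and 10 mm thick (x), which stands 30 mm out of the escutcheon when half-way; its pivot is 52 mm above the breaker's origin, and this top point is 52 mm from the pivot
- toggle_c_top (a point): middle of the top edge of breaker_c's toggle, a pale grey paddle 24 mm wide (y) and 10 mm thick (x), which stands 30 mm out of the escutcheon when half-way; its pivot is 52 mm above the breaker's origin, and this top point is 52 mm from the pivot
- toggle_d_top (a point): middle of the top edge of breaker_d's toggle, a pale grey paddle 24 mm wide (y) and 10 mm thick (x), which stands 30 mm out of the escutcheon when half-way; its pivot is 52 mm above the breaker's origin, and this top point is 52 mm from the pivot
- toggle_a (a joint): angle of breaker_a's toggle, rad: +0.42 fully ON (stop; leans to the breaker's +x, to the busbars), -0.42 fully OFF (stop; leans to -x, towards the earth bar), 0 upright half-way = tripped. Stiff (0.2 N m: 4 to 10 N at the paddle), stays where it is left, no spring
- toggle_b (a joint): angle of breaker_b's toggle, rad: +0.42 fully ON (stop; leans to the breaker's +x, to the busbars), -0.42 fully OFF (stop; leans to -x, towards the earth bar), 0 upright half-way = tripped. Stiff (0.2 N m: 4 to 10 N at the paddle), stays where it is left, no spring
- toggle_c (a joint): angle of breaker_c's toggle, rad: +0.42 fully ON (stop; leans to the breaker's +x, to the busbars), -0.42 fully OFF (stop; leans to -x, towards the earth bar), 0 upright half-way = tripped. Stiff (0.2 N m: 4 to 10 N at the paddle), stays where it is left, no spring
- toggle_d (a joint): angle of breaker_d's toggle, rad: +0.42 fully ON (stop; leans to the breaker's +x, to the busbars), -0.42 fully OFF (stop; leans to -x, towards the earth bar), 0 upright half-way = tripped. Stiff (0.2 N m: 4 to 10 N at the paddle), stays where it is left, no spring
- chassis: white steel mounting plate 360 (x) x 440 mm (y), 30 mm high, fixed, flat on the bench; origin: centre of its underside, x to the busbars. Breakers in a row along y, their middles at x = +20 mm; three copper busbars (tops 60 mm above the bench) along its +x edge, links from them to the breakers (75 mm); low copper earth bar along its -x edge
- screwdriver_grip (a point): red-handled screwdriver 190 mm long, loose, lying on the chassis plate across the near ends of the breakers; point at the middle of its handle
- multimeter_center (a point): orange multimeter 180 x 86 x 50 mm, loose, lying on the bench to the left of the chassis; its centre
- torch_center (a point): grey metal pocket torch 130 mm tall, 40 mm across the head, loose, standing on its head on the bench to the right of the chassis; its centre
- padlock_center (a point): brass padlock 42 x 22 x 68 mm, loose, standing on the bench to the left; its centre

How it is judged:
By the outcome, as a careful person would: the job done as asked, in the order asked, and still so for the second after the job is handed in, with the robot touching nothing.
It also fails if it takes over 54 s, if anything falls off the work surface, if the arm or the gripper's body presses on something with over 40 N, if the wrist force passes 120 N, or if a joint passes its speed limit or range.

## Robot

A 6-joint arm with a two-finger parallel gripper is mounted at the origin on the work surface. World frame = base frame: x ahead of the robot, y to its left, z up, the work surface at z = 0. Lengths are in m, angles in rad, forces in N, time in s.
With the tool pointing down it reaches from about 0.3 to 0.775 m from the base axis. Payload 14.6 kg.
Tool frame: the origin (TCP) lies at the very end of the fingers, on their centre line; the grasp point (between the pads) lies 19 mm behind it; z points along the fingers, y is the line along which they close (so a half turn about z gives the same grasp; the last joint's range is limited). The gripper opens to 94 mm and grips with 3 to 60 N. Pads are 16 mm wide; open, the fingers measure 119 mm over their backs; the gripper's body (75 mm by 177 mm) begins 78 mm behind the grasp point.
Start: joints at [-0.067, 0.3, 1.521, -0, 1.321, -0.067], TCP at [0.55, -0, 0.205] pointing down, gripper open.
Joint ranges: [-3.03, 3.03], [-0.79, 2.21], [0.23, 2.52], [-1.04, 4.18], [0, 3.07], [-2.55, 2.55]. Speed limits (rad/s): [2.22, 2.22, 2.57, 3.14, 3.14, 3.14].

## Interface

Orientations are given as [roll, pitch, yaw] about the fixed x, y, z axes, in that order (R = Rz(yaw) Ry(pitch) Rx(roll)).
In Python, from station import ctrl gives the robot as it stands.
- The arm moves only by the tool move_arm, never from a script. Its argument "increments" is a list of rows, each a list of 7 numbers: the opening, from 0 (shut) to 1 (fully open), then the shift along the tool's x, y, z in units of 50 mm (1.0 is 50 mm), then the turn, a rotation vector about the tool's x, y, z in rad. In form: [[claw, tx, ty, tz, rx, ry, rz], ...]. A call has 1 to 20 rows; each row shifts and turns the commanded pose from where the row before left it, along the tool's axes as they then stand; what a row does not reach is not made up. A row lasts 1/10 s, in which the tool goes at most 50 mm and 8.59 degrees, less where a joint would pass 70% of its speed; a pose out of reach is approached as far as the arm can. A call is refused whole if a number of a shift passes 1 or a number of a turn 0.15, either way. A call with a gripper value outside its range is refused whole. The fingers move at their own pace and stop on an object; "force" is the grip in N (left out, the last holds). Time passes only in rows, so rows that do not move let the fingers close. It gives the time, the measured TCP pose, the force, the opening and the grip force at its end, in the units of the state.
- ctrl.get_obs(): the state, without advancing time (a new reading comes with each control period).
- ctrl.camera(name): name is "scene" or "side" or "wrist"; returns a dict with "color" (480x640x3 uint8, blue, green, red), "K" (3x3 intrinsics, pixels), "pose" (4x4, takes a point from camera to world coordinates); the wrist camera has in their place "tool_from_camera" (4x4, takes a point from camera to tool coordinates, whose origin is the TCP and whose axes are the flange's). Camera axes: x right, y down, z forward; pixel columns grow to the right and rows downward; lengths in m; the calibration is good to about 2 mm. A picture is of the moment at which its call begins: read the wrist's pose just before it. There is no depth.
- ctrl.hand_in(): hands the job in; it is judged then, once.
Trained networks look in a picture, given as the dict that the camera call returned (one of the last four; its "shot" number tells which), for a name from the list of things; names that differ only in an ending like _2 or _b are one class to them, and where a whole thing is asked for, a point or a joint stands for the part that bears it (a point fixed in the world has none). Each returns a list of dicts, best first, with "conf" (0 to 1); they miss things now and then, are a little off and sometimes report something else, mostly with a low value. They report only what shows in the picture. A call takes as long as a camera call.
- ctrl.cut_out(name, picture): "mask" (480x640 bool, what is visible of it) and "centre" ([row, column] in pixels, amid what is visible of it).
The state is a dict: "time_s": time; "qpos": joint angles; "joint_vel": joint speeds; "tau": joint torques, N m; "ee_pos": TCP position; "eef_rot": TCP orientation; "force": force on the tool from outside, world axes, zero at the start; "moment": the same for the moment, N m; "grip_width": finger opening in m; "grip_force": force on a finger pad.
Only numpy, scipy, OpenCV 4.12 (cv2) and the standard library are available. Lean on these libraries where they do the work, as an engineer would, in place of code of your own. Each camera call takes 0.05 s, during which the arm holds its last target. There are 200 camera calls.

## Working session

There is one attempt and no reset: what is moved stays moved. The work goes in short steps, Python scripts to look and compute and a tool call to move; the robot and the scene stay as the last step left them, time stands still between calls to the robot, and variables do not carry over. Pictures are saved under pics/ and viewed, at most 10 in all, crops included, and the job is handed in when it is done.

Besides the shell and the picture viewer there is one more tool, called as name(argument=value, ...) on one line, values as JSON. move_arm: Moves the arm, as the interface text tells. Its arguments: {"type":"object","properties":{"increments":{"type":"array","items":{"type":"array","items":{"type":"number"}}},"force":{"type":"number"}},"required":["increments"]}

```bash
mkdir -p pics
cat > h.py <<'E'
import numpy as np, cv2
from station import ctrl
def ray(c,px,z,P=None):
    P=c["pose"] if P is None else P
    d=P[:3,:3]@np.linalg.inv(c["K"])@np.array([px[0],px[1],1.]); o=P[:3,3]
    return o+d*(z-o[2])/d[2]
E
python3 - <<'E'
from h import *
o=ctrl.get_obs(); print(o["time_s"],o["ee_pos"],o["eef_rot"])
for n in ["scene","side"]:
    c=ctrl.camera(n); c["pose"]=np.array(c["pose"]); cv2.imwrite(f"pics/{n}0.png",c["color"]); print(n,c["pose"].round(3).tolist())
    for k,z in [("toggle_a_top",.134),("breaker_a",.1),("screwdriver_grip",.04),("torch_center",.065),("multimeter_center",.03),("padlock_center",.03)]:
        for r in ctrl.cut_out(k,c):
            p=r["centre"]; print(k,round(r["conf"],2),np.round(p),ray(c,(p[1],p[0]),z).round(3))
E
```

```text
0.0 [5.49726806e-01 2.10635313e-05 2.04898827e-01] [-3.14041639e+00 -6.79521354e-05  1.57082606e+00]
scene [[-0.895, 0.252, -0.369, 1.086], [0.447, 0.529, -0.722, 1.102], [0.013, -0.811, -0.586, 0.955], [0.0, 0.0, 0.0, 1.0]]
toggle_a_top 0.64 [246. 306.] [0.599 0.101 0.134]
breaker_a 0.88 [199. 269.] [ 0.575 -0.189  0.1  ]
breaker_a 0.85 [233. 293.] [ 0.582 -0.007  0.1  ]
breaker_a 0.78 [216. 280.] [ 0.583 -0.096  0.1  ]
breaker_a 0.74 [262. 310.] [0.599 0.126 0.1  ]
screwdriver_grip 0.48 [224. 328.] [ 0.439 -0.082  0.04 ]
torch_center 0.6 [177. 268.] [ 0.504 -0.371  0.065]
multimeter_center 0.82 [376. 355.] [0.645 0.436 0.03 ]
padlock_center 0.81 [336. 415.] [0.462 0.395 0.03 ]
side [[0.93, -0.252, 0.268, 0.207], [-0.368, -0.647, 0.667, -0.768], [0.005, -0.719, -0.695, 0.922], [0.0, 0.0, 0.0, 1.0]]
toggle_a_top 0.48 [208. 329.] [0.582 0.065 0.134]
breaker_a 0.84 [322. 365.] [ 0.535 -0.225  0.1  ]
breaker_a 0.84 [278. 348.] [ 0.551 -0.111  0.1  ]
breaker_a 0.66 [247. 332.] [ 0.556 -0.018  0.1  ]
breaker_a 0.62 [219. 318.] [0.561 0.073 0.1  ]
screwdriver_grip 0.58 [296. 286.] [ 0.435 -0.062  0.04 ]
screwdriver_grip 0.55 [221. 320.] [0.589 0.129 0.04 ]
torch_center 0.96 [408. 381.] [ 0.495 -0.377  0.065]
multimeter_center 0.92 [164. 275.] [0.567 0.399 0.03 ]
padlock_center 0.51 [174. 240.] [0.465 0.387 0.03 ]
```

Run:
```python
import cv2
a=cv2.imread("pics/scene0.png")[130:330,190:450]; b=cv2.imread("pics/side0.png")[160:400,220:480]
cv2.imwrite("pics/s1.png",cv2.resize(a,None,fx=3,fy=3,interpolation=2)); cv2.imwrite("pics/s2.png",cv2.resize(b,None,fx=2.5,fy=2.5,interpolation=2))
```

```text
(no output)
```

View pics/s1.png

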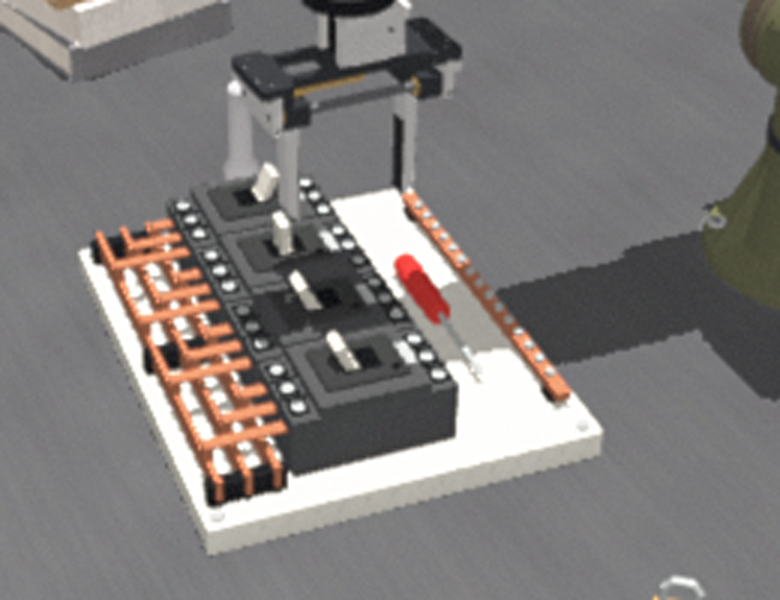

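View pics/s2.png

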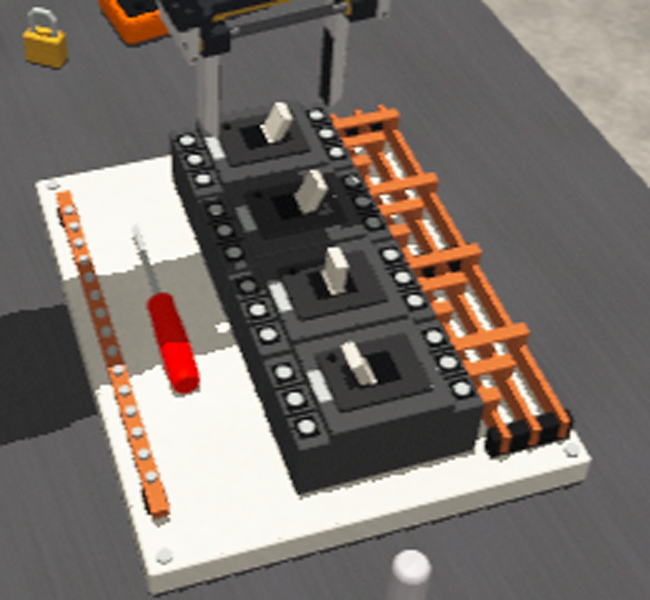

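The tripped toggle is the second from the robot's right: scene crop (282,215), side crop (335,250). Its right neighbour is OFF and the two on the left are ON.

```bash
cat >> h.py <<'E'
def tri(obs):
    A=np.zeros((3,3)); b=np.zeros(3); 
    for c,px in obs:
        P=c["pose"]; d=P[:3,:3]@np.linalg.inv(c["K"])@np.array([px[0],px[1],1.]); d/=np.linalg.norm(d)
        M=np.eye(3)-np.outer(d,d); A+=M; b+=M@P[:3,3]
    return np.linalg.solve(A,b)
E
python3 - <<'E'
from h import *
s=ctrl.camera("scene"); d=ctrl.camera("side")
S=lambda u,v:(190+u/3,130+v/3); D=lambda u,v:(220+u/2.5,160+v/2.5)
for n,p,q in [("trip",(281,215),(335,250)),("off",(268,167),(351,345)),("on2",(296,274),(316,173)),("on1",(335,335),(281,107))]:
    print(n,tri([(s,S(*p)),(d,D(*q))]).round(4), ray(s,S(*p),.134).round(3), ray(d,D(*q),.134).round(3))
for p in [(208,530),(600,432),(82,250)]: print("scene corner",ray(s,S(*p),.03).round(3))
for p in [(152,576),(40,183),(590,463)]: print("side corner",ray(d,D(*p),.03).round(3))
w=ctrl.camera("wrist"); print(np.array(w["tool_from_camera"]).round(3).tolist()); cv2.imwrite("pics/w0.png",w["color"])
o=ctrl.get_obs(); print(o["time_s"])
for r in ctrl.cut_out("toggle_a_top",w)+ctrl.cut_out("breaker_a",w): print(r["conf"],r["centre"])
E
```

```text
trip [ 0.5665 -0.1036  0.1382] [ 0.564 -0.11   0.134] [ 0.568 -0.1    0.134]
off [ 0.5391 -0.194   0.1341] [ 0.54  -0.195  0.134] [ 0.538 -0.193  0.134]
on2 [ 0.5915 -0.0136  0.1351] [ 0.592 -0.016  0.134] [ 0.591 -0.012  0.134]
on1 [0.5986 0.0792 0.1325] [0.6   0.081 0.134] [0.597 0.078 0.134]
scene corner [0.746 0.148 0.03 ]
scene corner [0.393 0.18  0.03 ]
scene corner [ 0.705 -0.288  0.03 ]
side corner [ 0.353 -0.262  0.03 ]
side corner [0.392 0.17  0.03 ]
side corner [ 0.705 -0.294  0.03 ]
[[-0.0, -0.963, -0.269, 0.079], [1.0, -0.0, 0.0, -0.0], [-0.0, -0.269, 0.963, -0.18], [0.0, 0.0, 0.0, 1.0]]
0.85
0.66 [140.0, 387.4]
0.9 [134.5, 362.8]
0.79 [240.6, 344.9]
0.68 [328.7, 339.0]
0.6 [423.3, 327.3]
```

View pics/w0.png

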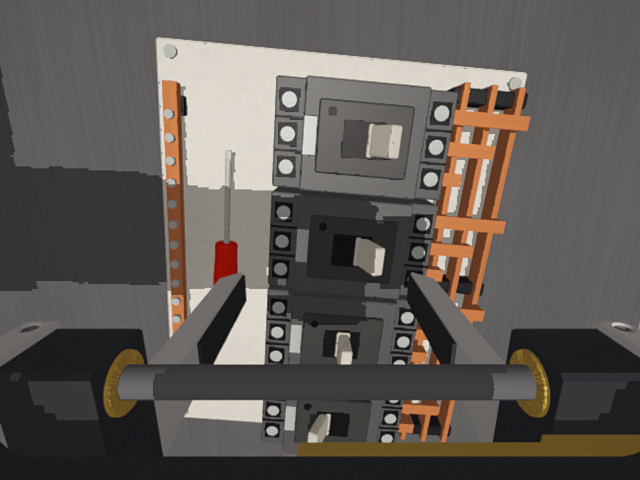

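The wrist view agrees: the upright toggle is at (343,348), with the OFF one below it at (318,428) and the two ON ones above. The chassis is yawed about -0.09 rad and the tripped toggle top is at about (0.566, -0.105, 0.134). I'll move above it with the gripper shut.

move_arm(increments=[[0,-0.2,0.03,0,0,0,0],[0,-0.3,0.05,0,0,0,0],[0,-0.4,0.06,0,0,0,0],[0,-0.4,0.06,0,0,0,0],[0,-0.4,0.06,0,0,0,0],[0,-0.3,0.05,0,0,0,0],[0,-0.1,0.01,0,0,0,0],[0,0,0,0,0,0,0.045],[0,0,0,0,0,0,0.045],[0,0,0,0,0,0,0],[0,0,0,0,0,0,0],[0,0,0,0,0,0,0]])

```text
time_s: 2.15
ee_pos: [0.566, -0.1049, 0.2054]
eef_rot: [-3.142, 0.0, 1.482]
force: [0.3, -0.9, -0.1]
grip_width: 0.002
grip_force: 0.0
```

Run:
```python
from h import *
from scipy.spatial.transform import Rotation as R
o=ctrl.get_obs(); print(o["time_s"],o["ee_pos"],o["eef_rot"],o["force"],o["grip_width"])
T=np.eye(4); T[:3,:3]=R.from_euler("xyz",o["eef_rot"]).as_matrix(); T[:3,3]=o["ee_pos"]
w=ctrl.camera("wrist"); P=T@np.array(w["tool_from_camera"]); np.savez("w1.npz",P=P,K=w["K"])
s=ctrl.camera("side")
a=w["color"]; b=cv2.resize(s["color"][180:380,270:430],None,fx=2.4,fy=2.4,interpolation=2)
cv2.imwrite("pics/w1.png",a); cv2.imwrite("pics/w1s.png",b)
```

```text
2.15 [ 0.56599568 -0.10489774  0.20544742] [-3.14158100e+00  2.59266080e-05  1.48203235e+00] [ 0.3361549  -0.89469872 -0.09893248] 0.002012688581983879
```

View pics/w1.png

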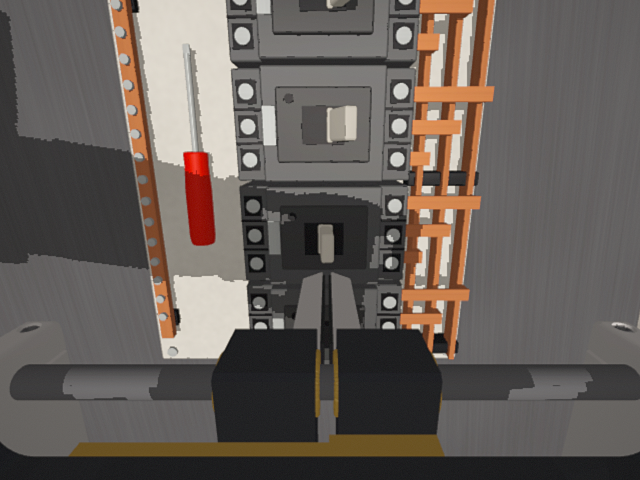

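View pics/w1s.png

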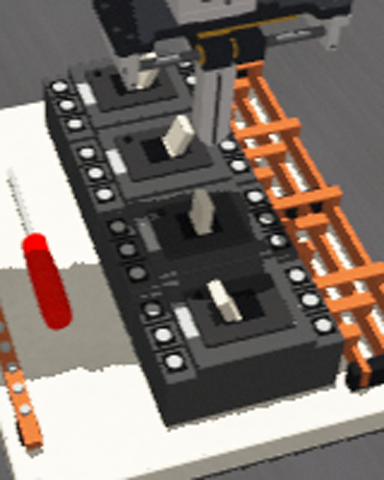

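The wrist view shows the tripped toggle upright at (325,240), with its top face near (325,230). The row is aligned with the tool, and the side view shows the finger clear of everything. Next I check the measured points.

Run:
```python
from h import *
f=np.load("w1.npz"); P=f["P"]; c={"K":f["K"]}
for n,p,z in [("top",(325,230),.134),("escL",(281,240),.104),("escR",(369,240),.104),("escT",(325,206),.104),("escB",(325,269),.104),("on2 esc TL",(276,86),.104),("on2 esc BR",(369,162),.104),("plateL0",(110,0),.03),("plateL1",(165,357),.03),("col0",(232,66),.09),("col1",(240,180),.09),("tip?",(328,275),.205)]:
    print(n,ray(c,p,z,P).round(4))
```

```text
top [ 0.5664 -0.0873  0.134 ]
escL [ 0.5263 -0.1002  0.104 ]
escR [ 0.6033 -0.1071  0.104 ]
escT [ 0.5675 -0.0736  0.104 ]
escB [ 0.5624 -0.1306  0.104 ]
on2 esc TL [0.538  0.0235 0.104 ]
on2 esc BR [ 0.6069 -0.0404  0.104 ]
plateL0 [0.3858 0.1225 0.03  ]
plateL1 [ 0.3533 -0.2552  0.03  ]
col0 [0.503  0.0438 0.09  ]
col1 [ 0.495  -0.0464  0.09  ]
tip? [ 0.5675 -0.0969  0.205 ]
```

The escutcheon measures 77 x 57 mm, as it should, and its centre is (0.565, -0.103), so the TCP is right above the toggle. I'll go down to 25 mm above it and hold.

move_arm(increments=[[0,0,0,0.15,0,0,0],[0,0,0,0.25,0,0,0],[0,0,0,0.25,0,0,0],[0,0,0,0.17,0,0,0],[0,0,0,0.1,0,0,0],[0,0,0,0,0,0,0],[0,0,0,0,0,0,0],[0,0,0,0,0,0,0],[0,0,0,0,0,0,0],[0,0,0,0,0,0,0]])

```text
time_s: 3.25
ee_pos: [0.5661, -0.105, 0.1597]
eef_rot: [3.141, 0.0, 1.481]
force: [0.3, 0.4, 0.4]
grip_width: 0.0006
grip_force: 0.0
```

move_arm(increments=[[0,0,0,0,0,0,0],[0,0,0,0,0,0,0],[0,0,0,0,0,0,0],[0,0,0,0,0,0,0],[0,0,0,0,0,0,0],[0,0,0,0,0,0,0],[0,0,0,0,0,0,0],[0,0,0,0,0,0,0],[0,0,0,0,0,0,0],[0,0,0,0,0,0,0],[0,0,0,0,0,0,0],[0,0,0,0,0,0,0],[0,0,0,0,0,0,0],[0,0,0,0,0,0,0],[0,0,0,0,0,0,0],[0,0,0,0,0,0,0],[0,0,0,0,0,0,0],[0,0,0,0,0,0,0],[0,0,0,0,0,0,0],[0,0,0,0,0,0,0]])

```text
time_s: 5.25
ee_pos: [0.566, -0.105, 0.1594]
eef_rot: [-3.142, 0.0, 1.481]
force: [-0.1, 0.0, -0.0]
grip_width: 0.0007
grip_force: 0.0
```

move_arm(increments=[[0,0,0,0,0,0,0],[0,0,0,0,0,0,0],[0,0,0,0,0,0,0],[0,0,0,0,0,0,0],[0,0,0,0,0,0,0]])

```text
time_s: 5.75
ee_pos: [0.566, -0.105, 0.1594]
eef_rot: [-3.142, 0.0, 1.481]
force: [0.4, 0.5, -0.9]
grip_width: 0.0007
grip_force: 0.0
```

move_arm(increments=[[0,0,0.2,0,0,0,0],[0,0,0.26,0,0,0,0],[0,0,0.2,0,0,0,0],[0,0,0,0,0,0,0],[0,0,0,0.2,0,0,0],[0,0,0,0.24,0,0,0],[0,0,0,0.2,0,0,0],[0,0,0,0.1,0,0,0],[0,0,0,0.1,0,0,0],[0,0,0,0,0,0,0],[0,0,0,0,0,0,0]])

```text
time_s: 6.85
ee_pos: [0.5989, -0.108, 0.1177]
eef_rot: [3.141, 0.0, 1.481]
force: [0.8, -0.6, -0.1]
grip_width: 0.0007
grip_force: 0.0
```

move_arm(increments=[[0,0,-0.1,0,0,0,0],[0,0,-0.1,0,0,0,0],[0,0,-0.08,0,0,0,0],[0,0,-0.05,0,0,0,0],[0,0,-0.05,0,0,0,0],[0,0,-0.05,0,0,0,0],[0,0,-0.05,0,0,0,0],[0,0,-0.04,0,0,0,0],[0,0,-0.04,0,0,0,0],[0,0,0,0,0,0,0]])

```text
time_s: 7.85
ee_pos: [0.5707, -0.1055, 0.1175]
eef_rot: [-3.141, 0.0, 1.481]
force: [2.5, -1.2, 4.0]
grip_width: 0.0005
grip_force: 1.8
```

move_arm(increments=[[0,0,-0.04,0,0,0,0],[0,0,0,0,0,0,0]])

```text
time_s: 8.05
ee_pos: [0.5687, -0.1053, 0.1172]
eef_rot: [-3.141, -0.0, 1.481]
force: [2.5, -0.4, 2.1]
grip_width: 0.0003
grip_force: 1.6
```

move_arm(increments=[[0,0,-0.04,0,0,0,0],[0,0,0,0,0,0,0]])

```text
time_s: 8.25
ee_pos: [0.5666, -0.105, 0.117]
eef_rot: [-3.141, -0.0, 1.481]
force: [3.4, -0.7, -0.9]
grip_width: 0.0001
grip_force: 1.4
```

Still moving with light force, so not at the stop yet.

move_arm(increments=[[0,0,-0.04,0,0,0,0],[0,0,0,0,0,0,0]])

```text
time_s: 8.45
ee_pos: [0.5647, -0.1048, 0.1171]
eef_rot: [-3.141, -0.0, 1.481]
force: [2.5, -0.3, -1.1]
grip_width: 0.0002
grip_force: 1.1
```

move_arm(increments=[[0,0,-0.04,0,0,0,0],[0,0,0,0,0,0,0]])

```text
time_s: 8.65
ee_pos: [0.5628, -0.1047, 0.1173]
eef_rot: [-3.141, -0.0, 1.481]
force: [3.0, -0.4, -1.0]
grip_width: 0.0002
grip_force: 1.2
```

move_arm(increments=[[0,0,-0.03,0,0,0,0],[0,0,0,0,0,0,0]])

```text
time_s: 8.85
ee_pos: [0.5614, -0.1046, 0.1174]
eef_rot: [-3.142, -0.0, 1.481]
force: [3.8, -0.3, -1.3]
grip_width: 0.0007
grip_force: 1.4
```

move_arm(increments=[[0,0,-0.03,0,0,0,0],[0,0,0,0,0,0,0]])

```text
time_s: 9.05
ee_pos: [0.5606, -0.1045, 0.1177]
eef_rot: [3.14, 0.0, 1.481]
force: [8.0, -1.3, -1.9]
grip_width: 0.0003
grip_force: 3.4
```

move_arm(increments=[[0,0,-0.03,0,0,0,0],[0,0,0,0,0,0,0]])

```text
time_s: 9.25
ee_pos: [0.56, -0.1045, 0.1181]
eef_rot: [3.137, 0.0, 1.481]
force: [14.0, -1.3, -4.0]
grip_width: 0.0004
grip_force: 6.0
```

move_arm(increments=[[0,0,-0.03,0,0,0,0],[0,0,0,0,0,0,0]])

```text
time_s: 9.45
ee_pos: [0.5594, -0.1045, 0.1185]
eef_rot: [3.135, 0.0, 1.481]
force: [21.0, -1.7, -3.5]
grip_width: 0.0006
grip_force: 8.4
```

Run:
```python
from h import *
o=ctrl.get_obs(); print(o["time_s"],o["force"])
s=ctrl.camera("side")
cv2.imwrite("pics/p1.png",cv2.resize(s["color"][180:360,280:440],None,fx=3,fy=3,interpolation=2))
```

```text
9.45 [21.01673726 -1.66211448 -3.52869056]
```

View pics/p1.png

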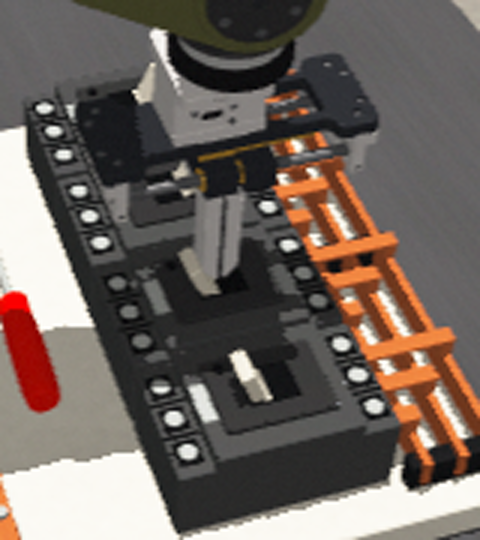

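The force rose steadily against the stop, and the toggle leans OFF at about (200,275), like the spare. Next I back off, go over the toggle, and come down on its earth-bar side.

move_arm(increments=[[0,0,0.15,0,0,0,0],[0,0,0.1,0,0,0,0],[0,0,0,-0.2,0,0,0],[0,0,0,-0.3,0,0,0],[0,0,0,-0.3,0,0,0],[0,0,0,-0.1,0,0,0],[0,0,-0.2,0,0,0,0],[0,0,-0.3,0,0,0,0],[0,0,-0.3,0,0,0,0],[0,0,-0.2,0,0,0,0],[0,0,-0.1,0,0,0,0],[0,0,0,0,0,0,0],[0,0,0,0.2,0,0,0],[0,0,0,0.3,0,0,0],[0,0,0,0.2,0,0,0],[0,0,0,0.1,0,0,0],[0,0,0,0.1,0,0,0],[0,0,0,0,0,0,0],[0,0,0,0,0,0,0]])

```text
time_s: 11.4
ee_pos: [0.5149, -0.1004, 0.1177]
eef_rot: [3.141, 0.0, 1.481]
force: [0.1, -0.1, -0.5]
grip_width: 0.0001
grip_force: 0.0
```

move_arm(increments=[[0,0,0.1,0,0,0,0],[0,0,0.1,0,0,0,0],[0,0,0.08,0,0,0,0],[0,0,0.06,0,0,0,0],[0,0,0.06,0,0,0,0],[0,0,0.06,0,0,0,0],[0,0,0.06,0,0,0,0],[0,0,0.06,0,0,0,0],[0,0,0.06,0,0,0,0],[0,0,0.06,0,0,0,0],[0,0,0.06,0,0,0,0],[0,0,0.06,0,0,0,0],[0,0,0.06,0,0,0,0],[0,0,0.06,0,0,0,0],[0,0,0.06,0,0,0,0],[0,0,0,0,0,0,0]])

```text
time_s: 13.0
ee_pos: [0.5646, -0.1048, 0.1169]
eef_rot: [-3.141, -0.0, 1.481]
force: [-2.8, -0.4, -0.9]
grip_width: 0.0006
grip_force: 0.9
```

move_arm(increments=[[0,0,0.04,0,0,0,0],[0,0,0,0,0,0,0]])

```text
time_s: 13.2
ee_pos: [0.5661, -0.105, 0.117]
eef_rot: [-3.14, -0.0, 1.481]
force: [-6.4, 1.0, -2.2]
grip_width: 0.0008
grip_force: 2.4
```

move_arm(increments=[[0,0,0.04,0,0,0,0],[0,0,0,0,0,0,0]])

```text
time_s: 13.4
ee_pos: [0.5668, -0.105, 0.1167]
eef_rot: [-3.136, -0.0, 1.481]
force: [-15.5, 1.1, 1.4]
grip_width: 0.0003
grip_force: 7.7
```

move_arm(increments=[[0,0,0.03,0,0,0,0],[0,0,0,0,0,0,0]])

```text
time_s: 13.6
ee_pos: [0.5672, -0.1051, 0.1165]
eef_rot: [-3.134, -0.0, 1.481]
force: [-24.5, 2.4, 6.3]
grip_width: 0.0006
grip_force: 12.3
```

At the ON stop. I back off and lift clear.

move_arm(increments=[[0,0,-0.15,0,0,0,0],[0,0,-0.15,0,0,0,0],[0,0,0,-0.2,0,0,0],[0,0,0,-0.4,0,0,0],[0,0,0,-0.5,0,0,0],[0,0,0,-0.5,0,0,0],[0,0,0,-0.5,0,0,0],[0,0,0,-0.4,0,0,0],[0,0,0,-0.2,0,0,0],[0,0,0,0,0,0,0],[0,0,0,0,0,0,0],[0,0,0,0,0,0,0]])

```text
time_s: 14.8
ee_pos: [0.5548, -0.1039, 0.2513]
eef_rot: [-3.14, -0.0, 1.481]
force: [0.5, -0.3, -1.0]
grip_width: 0.0005
grip_force: 0.0
```

Run:
```python
from h import *
o=ctrl.get_obs(); print(o["time_s"],o["ee_pos"],o["force"])
a=ctrl.camera("side")["color"][160:400,230:450]; b=ctrl.camera("scene")["color"][130:330,220:380]
f=lambda i:cv2.resize(i,(int(i.shape[1]*560/i.shape[0])*7//10,392),interpolation=2)
cv2.imwrite("pics/end.png",np.hstack([f(a),f(b)]))
```

```text
14.8 [ 0.55475757 -0.10394619  0.25130523] [ 0.51228175 -0.32509386 -0.98981442]
```

View pics/end.png

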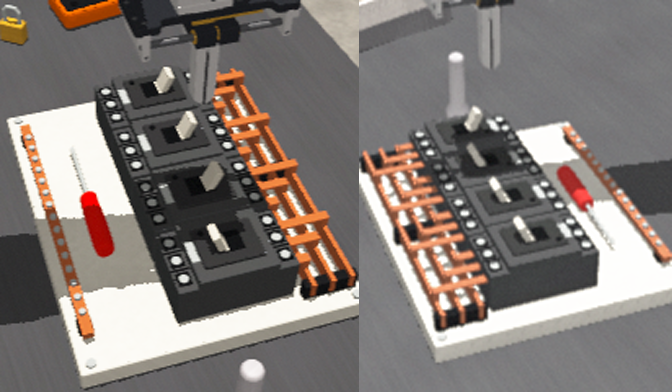

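The reset toggle, at (212,177) in the left half, now leans ON like the two beyond it. The spare is still OFF, and the torch and tools are undisturbed.

```bash
python3 -c "
from station import ctrl
print(ctrl.hand_in())"
```

```text
the job is handed in; nothing more can be done
None
```

I pointed at the tripped breaker's toggle (second from the robot's right) for over two seconds, pushed it fully to OFF and then fully to ON, lifted the hand clear, and handed the job in at about 15 s; no verdict came back.

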